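# Stand up a drill core and scan it

### The arm

A 6-joint arm with a two-finger parallel gripper is mounted at the origin on the work surface. World frame = base frame: x ahead of the robot, y to its left, z up, the work surface at z = 0. Lengths are in m, angles in rad, forces in N, time in s.
With the tool pointing down it reaches from about 0.25 to 0.725 m from the base axis. Payload 9.7 kg.
Tool frame: the origin (TCP) lies on the mounting face of the last link; the fingertips stand 173 mm ahead of it and the grasp point (between the pads) lies 155 mm ahead of it; z points along the fingers, y is the line along which they close (so a half turn about z gives the same grasp; the last joint's range is limited). The gripper opens to 85 mm and grips with 20 to 120 N. Pads are 22 mm wide; open, the fingers measure 114 mm over their backs; the gripper's body (76 mm by 85 mm) begins 54 mm behind the grasp point. The pads swing forward as they close: fully open they stand 13 mm farther back than shut.
Start: joints at [0, 0.087, 0.176, 1.66, 0, 1.571], TCP at [0.55, 0, 0.405] pointing down, gripper open.
Joint ranges: [-3.13, 3.13], [-0.85, 1.81], [-1.15, 1.24], [-2.2, 2.28], [-1.44, 1.52], [-3.14, 3.14]. Speed limits (rad/s): [2.22, 2.22, 2.57, 3.14, 3.14, 3.14].

### API

Orientations are given as a unit quaternion [x, y, z, w].
In Python, from rig import arm gives the robot as it stands.
- The arm moves only by the shell command python3 -m inch 'ROWS' [FORCE]. ROWS is JSON, a list of rows, each a list of 3 entries, a list of its own where there are three numbers: the opening, from -1 (shut) to 1 (fully open), so that 0 is half open, then the shift along the tool's x, y, z in m, then the turn about the tool's z in rad. A call has 1 to 10 rows; each row shifts and turns the commanded pose from where the row before left it, along the tool's axes as they then stand; what a row does not reach is not made up. A row lasts 1/12 s, in which the tool goes at most 41.7 mm and 7.16 degrees, less where a joint would pass 70% of its speed; a pose out of reach is approached as far as the arm can. A call is refused whole if a number of a shift passes 0.0417 or a number of a turn 0.125, either way. A call with a gripper value outside its range is refused whole. The fingers move at their own pace and stop on an object; FORCE is the grip in N (left out, the last holds). Time passes only in rows, so rows that do not move let the fingers close. It gives the time, the measured TCP pose, the force, the opening and the grip force at its end, in the units of the state.
- arm.sense(): the state, without advancing time (a new reading comes with each control period).
- arm.camera(name): name is "scene" or "side" or "wrist"; returns (picture, depth): 420x560x3 uint8, red, green, blue; 420x560 float32, m along the optical axis (not along the pixel's ray), 0 where there is no reading.
- arm.camera_info(name): a dict with "mtx" (3x3 intrinsics, pixels), "T" (4x4, takes a point from camera to world coordinates). Camera axes: x right, y down, z forward; pixel columns grow to the right and rows downward; lengths in m; the calibration is good to about 2 mm. A picture is of the moment at which its call begins: read the wrist's pose just before it. camera_info takes no time and is no camera call; for the wrist camera it gives the pose at the moment of the call.
- arm.close_job(): hands the job in; it is judged then, once.
The state is a dict: "time_s": time; "q": joint angles; "dq": joint speeds; "joint_torque": joint torques, N m; "eef_pos": TCP position; "ee_rot": TCP orientation; "ft_force": force on the tool from outside, world axes, zero at the start; "ft_torque": the same for the moment, N m; "width": opening from 0.0 (shut) to 1.0 (fully open); "grip_force": force on a finger pad.
Only numpy, scipy, OpenCV 4.12 (cv2) and the standard library are available. Lean on these libraries where they do the work, as an engineer would, in place of code of your own. Each camera call takes 0.05 s, during which the arm holds its last target. There are 200 camera calls.

### The job

Tip the lying stone drill core up on its flat sawn end: lift the broken end and let the sawn end pivot on the scanner's mat, without lifting that end off the table. When the core stands by itself on the mat in front of the scanner, squeeze the scanner's trigger fully home and let it spring back, leaving the core standing and the other things on the table where they are.

Things in the scene. Friction and masses are not known exactly. Their poses are not given: they have to be found in the camera images.
- core_mid (a point): Drill core: mid-grey stone cylinder, diameter 46, length 150, about 0.6 kg, lying with its sawn end on the mat. One end is sawn flat and square, the other is a rough taper over its last 20 mm. This point is the centre, on the axis, 75 mm from the sawn face. Own x axis: from the sawn to the broken end (level at the start, straight up when the core stands). It rolls if pushed sideways.
- core_sawn (a point): Centre of the sawn face of the same core, on its axis; 23 mm above the table while it lies, 0 when it stands. Same axes as core_mid. Held lightly (about 8 N) from above near the broken end, the core turns between the fingers as it is raised.
- scanner_mat (a point): Centre of the thin black mat, flush with the table, on which the core is to stand: 120 (x) by 150 (y). Axes, shared by the scanner: x along its pistol grip towards its body, -y the way its window looks (window 84 mm from here to +y), z up. Scanner: grey and black pistol-shaped instrument lying on its side in a fixed stand, body 200 long (y), 70 wide (x), top 81 high.
- scanner_pinch (a point): Where to squeeze the scanner, 45 above the table; axes as scanner_mat. The back of the fixed grip is 20 mm from here to +y; the trigger's front face is 33 mm to -y released, 23 mm squeezed: coupled fingers centred here squeeze it home before they meet the grip. Grip: bar along x, 28 to 62 up; this point is 40 mm from the body's side. Fingers fit both sides from above, closing along y.
- trigger (a joint): Trigger: bare metal bar 48 long (x), 24 high, 9 thick, hinged on a vertical pin beside the scanner's body, 33 mm from the pinch point; its free end swings towards the grip. 0 released, 0.30 rad fully squeezed (10 mm of travel at the pinch point). A spring returns it: about 2.5 N to start, 7.5 N for full travel.
- rock_a: A purple-grey rock lump, about 90 across and 48 high. Bystander. Origin at the underside, z up.
- rock_b: A brown rock lump, about 75 across and 41 high. Bystander. Origin at the underside, z up.
- rock_c: A pale rock lump, about 95 across and 50 high. Bystander. Origin at the underside, z up.
- stub: A pale stone core stub standing on end, 60 across, 66 high. Bystander. Origin at the underside, z up.
- brush: A brush, 170 long, lying. Bystander. Origin at the underside, z up.
- dish: A white bowl, 100 across, 30 high. Bystander. Origin at the underside, z up.
Things that resemble listed ones, but are neither listed nor needed, are in the scene too. Leave any brown, red or yellow look-alike of the part that bears core_mid alone.

How it is judged:
On the way, in this order (a step that is already met when the one before it is completed fails the run):
1. the core stands upright by itself on the mat, let go (angle between core_mid's own x axis and vertical below 0.08 rad and x of core_sawn in the frame of scanner_mat between -0.065 and 0.065 m and y of core_sawn in the frame of scanner_mat between -0.08 and 0.075 m and height (world z) of core_sawn below 0.006 m and contact force between core and the fingers below 0.2 N and linear speed of core below 0.03 m/s), for 0.3 s.
2. the trigger is squeezed home while the core stands (angle between core_mid's own x axis and vertical below 0.08 rad and x of core_sawn in the frame of scanner_mat between -0.065 and 0.065 m and y of core_sawn in the frame of scanner_mat between -0.08 and 0.075 m and height (world z) of core_sawn below 0.006 m and value of joint trigger above 0.22 rad), for 0.1 s.
At the end, for the whole second after the job is handed in: The core stands at rest, within 0.08 rad of upright, on its sawn end on the mat (the centre of its foot within about 65 mm of the mat's centre across and 75 mm along), and the trigger, having been squeezed beyond 0.22 rad while the core stood, is back below 0.04 rad (angle between core_mid's own x axis and vertical below 0.08 rad and x of core_sawn in the frame of scanner_mat between -0.065 and 0.065 m and y of core_sawn in the frame of scanner_mat between -0.08 and 0.075 m and height (world z) of core_sawn below 0.006 m and value of joint trigger below 0.04 rad and linear speed of core below 0.02 m/s); the robot touches nothing.
It fails at once if the sawn end of the core is lifted off the table (its centre above 45 mm) (height (world z) of core_sawn above 0.045 m).
It fails at once if another thing on the table is moved by more than 30 mm (distance of any of rock_a, rock_b, rock_c, stub, brush, dish from where it was at the start of the episode above 0.03 m).
It also fails if it takes over 50 s, if anything falls off the work surface, if the arm or the gripper's body presses on something with over 40 N, if the wrist force passes 120 N, or if a joint passes its speed limit or range.

## Working session

There is one attempt and no reset: what is moved stays moved. The work goes in short steps, Python scripts to look and compute and a shell command to move; the robot and the scene stay as the last step left them, time stands still between calls to the robot, and variables do not carry over. Pictures are saved under pics/ and viewed, at most 10 in all, crops included, and the job is handed in when it is done.

```bash
ls; mkdir -p pics; python3 - <<'E'
from rig import arm
import cv2,numpy as np
for n in ["scene","side"]:
    p,d=arm.camera(n); cv2.imwrite(f"pics/{n}0.png",p[:,:,::-1]); np.save(f"{n}_d.npy",d); np.save(f"{n}_p.npy",p)
    i=arm.camera_info(n); np.savez(f"{n}_i.npz",**{k:np.array(v) for k,v in i.items() if k in("mtx","T")}); print(n,np.round(i["T"],3).tolist())
s=arm.sense(); print(s)
E
```

```text
pics
scene [[-0.446, 0.602, -0.662, 1.124], [0.895, 0.294, -0.335, 0.39], [-0.007, -0.742, -0.67, 0.729], [0.0, 0.0, 0.0, 1.0]]
side [[-0.997, -0.074, 0.036, 0.401], [-0.08, 0.775, -0.627, 0.945], [0.019, -0.628, -0.778, 1.147], [0.0, 0.0, 0.0, 1.0]]
{'time_s': 0.1, 'q': array([8.58122499e-06, 8.73927022e-02, 1.75212050e-01, 1.65976416e+00,
       1.57192671e-05, 1.57080173e+00]), 'dq': array([ 0.00097438,  0.00107249,  0.00202597, -0.00124173,  0.00035602,
        0.00021152]), 'joint_torque': array([ 5.47294949e-04, -5.21561801e+01,  4.65652657e+01,  1.59993977e-02,
       -1.19309320e-06, -5.24902489e-06]), 'eef_pos': array([5.50007588e-01, 6.47400907e-06, 4.04059958e-01]), 'ee_rot': array([ 7.07105545e-01,  7.07107784e-01, -4.00494446e-04, -4.11603965e-04]), 'ft_force': array([-0.17885658, -0.64206184,  0.58412517]), 'ft_torque': array([0.04902029, 0.03809891, 0.0023501 ]), 'grip_force': 0.0, 'width': 1.003857248610341}
```

View pics/scene0.png

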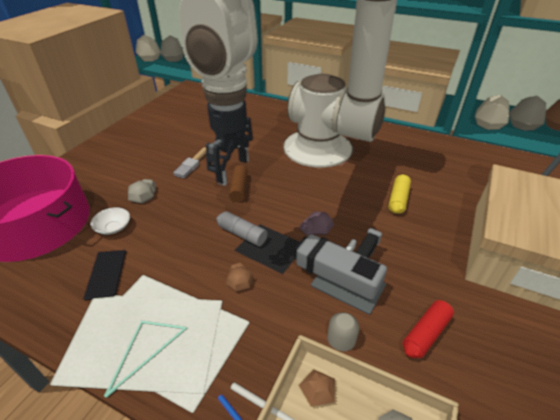

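View pics/side0.png

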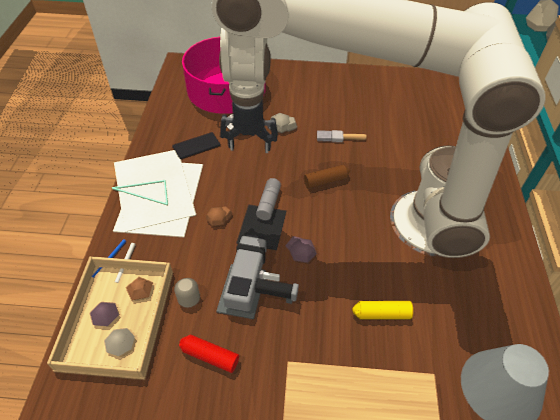

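Candidates for the core in the side image: grey (268,198), brown (327,178), red (210,353), yellow (383,310). The description fits the grey one: it has one end on the black mat at (262,227). The scanner is at (243,278), its black grip at (275,290) and the metal trigger at (268,275). I'll build a rectified top-down close crop to check this.

```bash
cat > h.py <<'E'
import numpy as np,cv2
def cloud(p,d,i):
    K,T=np.array(i["mtx"]),np.array(i["T"]); v,u=np.mgrid[:d.shape[0],:d.shape[1]]
    c=np.stack([(u-K[0,2])/K[0,0]*d,(v-K[1,2])/K[1,1]*d,d],-1)
    w=c@T[:3,:3].T+T[:3,3]; m=d>0
    return w[m],p[m]
E
python3 - <<'E'
from h import *
ims=[]
for n in ["scene","side"]:
    w,p=cloud(np.load(n+"_p.npy"),np.load(n+"_d.npy"),np.load(n+"_i.npz"))
    # top-down: x 0.30..0.70 down->, y -0.2..0.35 ; 1mm... scale 1 px/mm
    t=w[(abs(w[:,2])<.01)&(w[:,0]>.2)&(w[:,0]<.8)&(abs(w[:,1])<.4)]; print(n,"table z",np.median(t[:,2]))
    m=(w[:,0]>.28)&(w[:,0]<.72)&(w[:,1]>-.2)&(w[:,1]<.36)&(w[:,2]<.12)&(w[:,2]>-.02)
    w,p=w[m],p[m]; o=np.argsort(w[:,2]); w,p=w[o],p[o]
    im=np.zeros((440,560,3),np.uint8); r=((.72-w[:,0])*1000).astype(int); c=((.36-w[:,1])*1000).astype(int)
    for k in range(len(w)): im[max(0,r[k]-1):r[k]+2,max(0,c[k]-1):c[k]+2]=p[k,::-1]
    ims.append(im)
a=np.hstack([cv2.resize(i,(400,314),interpolation=cv2.INTER_AREA) for i in ims])
cv2.imwrite("pics/top.png",a)
i=np.load("side_i.npz")
p=np.load("side_p.npy")[165:325,200:320]; cv2.imwrite("pics/crop.png",cv2.resize(p[:,:,::-1],None,fx=3.7,fy=3.7,interpolation=cv2.INTER_CUBIC))
# core via height
w,p=cloud(np.load("side_p.npy"),np.load("side_d.npy"),i)
E
```

```text
scene table z 0.0009364746980348726
side table z 0.0004699619929946497
```

View pics/top.png

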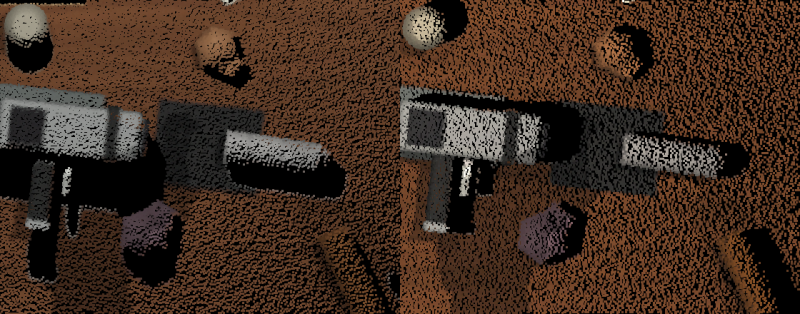

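View pics/crop.png

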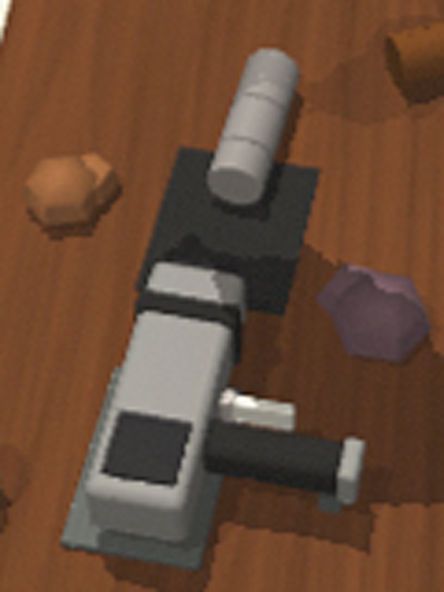

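The crop confirms the grey core: flat sawn face on the mat at (238,180), taper at the top (275,60). The trigger is at (258,408) and the grip at (275,460). Next I measure.

```bash
python3 - <<'E'
from h import *
W=[];P=[]
for n in ["scene","side"]:
    w,p=cloud(np.load(n+"_p.npy"),np.load(n+"_d.npy"),np.load(n+"_i.npz")); W.append(w);P.append(p.astype(int))
    x,y,z=w.T; p=p.astype(int); dark=(p.max(1)<75)&(p.max(1)-p.min(1)<15); grey=(p.max(1)-p.min(1)<25)&~dark
    reg=(x>.4)&(x<.65)
    def rect(m,l):
        if m.sum()<20: print(l,m.sum());return
        q=w[m]; c,s,a=cv2.minAreaRect((q[:,:2]*1000).astype(np.float32)); print(n,l,m.sum(),np.round(c,1),np.round(s,1),round(a,2),"zmax",np.round(np.percentile(q[:,2],[5,50,98])*1000,1))
    rect(dark&reg&(abs(z)<.005)&(y>-.02)&(y<.14),"mat")
    core=grey&reg&(y>-.14)&(y<.06)&(z>.015)&(z<.06)
    rect(core,"core")
    q=w[core&(z>.03)]; 
    from scipy.optimize import least_squares
    def f(v):  # axis at x = a+b*y, z=.023
        dxy=(q[:,0]-v[0]-v[1]*q[:,1])/np.hypot(1,v[1]); return np.hypot(dxy,q[:,2]-.0235)-.023
    qq=q; keep=(q[:,1]>-.085); q=q[keep]
    r=least_squares(f,[.52,0],loss="soft_l1",f_scale=.002); b=r.x[1]; print("axis",r.x,np.std(r.fun)); u=np.array([b,1])/np.hypot(1,b)
    s=(w[core][:,:2]-[r.x[0],0])@u; print("along extent",np.percentile(s,[0,1,2,98,99,100]).round(4),"u",u)
    body=grey&reg&(z>.072)&(z<.09)&(y>.1); rect(body,"bodytop")
    rect((y>.15)&(y<.4)&(x<.5)&(x>.3)&(z>.054)&(z<.07)&dark,"griptop")
    rect((y>.15)&(y<.4)&(x<.5)&(x>.3)&(z>.045)&(z<.06)&(p.min(1)>110),"trig/metal")
E
```

```text
scene mat 1427 [513.6  67.9] [147.3 116.8] 84.17 zmax [-0.6  1.5  4.1]
scene core 800 [504.2 -27.6] [145.9  46.4] 81.98 zmax [20.8 39.8 47.6]
axis [0.50661336 0.14922058] 0.00217290048967021
along extent [-0.1005 -0.0946 -0.0868  0.0443  0.0445  0.0453] u [0.14758648 0.98904915]
scene bodytop 1734 [502.2 438.4] [120.1 563.6] 11.73 zmax [73.7 78.4 87.8]
scene griptop 284 [452.2 302.8] [27.6 84.7] 83.67 zmax [57.5 62.2 64.7]
scene trig/metal 49 [439.4 285.6] [20.  99.6] 54.38 zmax [49.1 56.8 59.3]
side mat 1017 [511.7  66.7] [145.  117.7] 83.99 zmax [-3.   0.9  4.7]
side core 558 [500.2 -20.5] [143.8  43.9] 80.5 zmax [23.2 41.5 49.4]
axis [0.50522609 0.13648584] 0.0028887792013187843
along extent [-0.0927 -0.0847 -0.083   0.0471  0.0478  0.0504] u [0.13523208 0.99081395]
side bodytop 1216 [534.3 264.6] [200.4  70. ] 83.39 zmax [73.5 77.7 82.5]
side griptop 381 [450.8 251.6] [137.7  94.9] 84.19 zmax [55.9 61.1 66.3]
side trig/metal 97 [443.1 281. ] [ 24.7 110.5] 63.35 zmax [45.9 55.4 59.8]
```

```bash
python3 -m inch '[[1,[-0.0178,-0.0135,0.02],0.0353],[1,[-0.0178,-0.0135,0.02],0.0353],[1,[-0.0178,-0.0135,0.02],0.0353],[1,[-0.0178,-0.0135,0.02],0.0353],[1,[0,0,0],0],[1,[0,0,0],0]]' 8
python3 - <<'E'
from rig import arm
from h import *
s=arm.sense(); print(s["eef_pos"],s["ee_rot"],s["time_s"])
i=arm.camera_info("wrist"); p,d=arm.camera("wrist"); cv2.imwrite("pics/wr1.png",p[:,:,::-1])
w,c=cloud(p,d,i); c=c.astype(int); g=(c.max(1)-c.min(1)<25)&(c.min(1)>60)
x,y,z=w.T; m=g&(z>.015)&(z<.06)&(x>.42)&(x<.6)&(y>-.15)&(y<.08); q=w[m]; print(m.sum())
r=cv2.minAreaRect((q[:,:2]*1000).astype(np.float32)); print(r, np.percentile(q[:,2],[5,50,98]))
for lo in np.arange(-.12,.06,.02):
    k=(q[:,1]>lo)&(q[:,1]<lo+.02)
    if k.sum()>20: print(round(lo,2),k.sum(),q[k][:,0].min().round(4),q[k][:,0].max().round(4),q[k][:,2].max().round(4))
E
```

```text
time_s: 0.6
eef_pos: [0.4916, -0.0687, 0.3237]
ee_rot: [0.756, 0.655, -0.001, -0.001]
ft_force: [0.4, 0.0, 0.5]
width: 1.001
grip_force: 0.0
[ 0.49158738 -0.06868243  0.32372131] [ 7.55621239e-01  6.55008031e-01 -6.21068037e-04 -7.98118092e-04] 0.6
8322
((500.9576721191406, -28.20153045654297), (148.36798095703125, 44.39820861816406), 81.60332489013672) [0.03165806 0.04252367 0.04597581]
-0.1 507 0.4725 0.5149 0.0465
-0.08 1029 0.4717 0.5172 0.0469
-0.06 1112 0.474 0.5203 0.0471
-0.04 1189 0.4773 0.5236 0.0466
-0.02 1261 0.4806 0.5268 0.0465
0.0 1367 0.4829 0.5291 0.0473
0.02 1458 0.4863 0.5322 0.0468
0.04 388 0.4886 0.5323 0.0466
```

View pics/wr1.png

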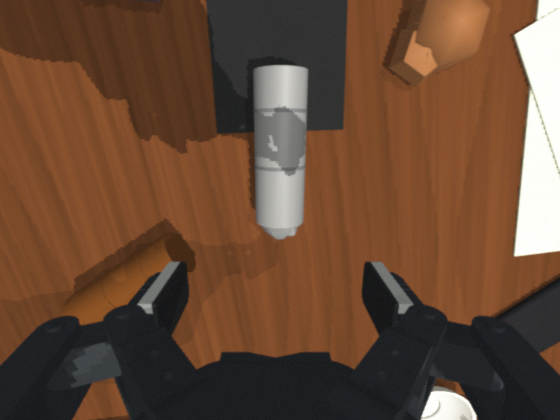

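```bash
python3 -m inch '[[0.6,[-0.001,0.0015,0.025],0],[0.6,[-0.001,0.002,0.025],0],[0.6,[0,0,0.025],0],[0.6,[0,0,0.025],0],[0.6,[0,0,0.025],0],[0.6,[0,0,0.02],0],[0.6,[0,0,0],0],[0.6,[0,0,0],0]]' 8
```

```text
time_s: 1.32
eef_pos: [0.4961, -0.0701, 0.1802]
ee_rot: [0.755, 0.656, -0.0, -0.0]
ft_force: [-0.1, -0.4, 0.7]
width: 0.8
grip_force: 0.0
```

```bash
python3 -m inch '[[0.3,[0,-0.001,0.002],0],[0.2,[0,0,0],0],[0.12,[0,0,0],0],[0.08,[0,0,0],0],[0.05,[0,0,0],0],[0.05,[0,0,0],0],[0.05,[0,0,0],0]]' 8
```

```text
time_s: 1.9
eef_pos: [0.4948, -0.0705, 0.1789]
ee_rot: [0.755, 0.655, 0.001, 0.001]
ft_force: [-1.1, 0.7, 5.8]
width: 0.526
grip_force: 19.7
```

```bash
python3 -m inch '[[0.062,[0,0,0],0],[0.062,[0,0,0],0],[0.062,[0,0,0],0]]' 8; python3 -m inch '[[0.07,[0,0,0],0],[0.07,[0,0,0],0],[0.07,[0,0,0],0]]' 8
```

```text
time_s: 2.15
eef_pos: [0.4948, -0.0705, 0.1789]
ee_rot: [0.755, 0.655, 0.001, 0.001]
ft_force: [-1.4, 0.0, 6.3]
width: 0.528
grip_force: 18.2
time_s: 2.4
eef_pos: [0.4948, -0.0706, 0.1788]
ee_rot: [0.755, 0.655, 0.001, 0.001]
ft_force: [-1.0, 0.6, 6.6]
width: 0.536
grip_force: 7.6
```

```bash
python3 -m inch '[[0.07,[0.0025,0,-0.009],0],[0.07,[0.0025,0,-0.009],0],[0.07,[0.0044,0,-0.0095],0],[0.07,[0.0044,0,-0.0095],0],[0.07,[0,0,0],0],[0.07,[0,0,0],0]]' 8
cat > look.py <<'E'
from rig import arm
from h import *
import sys
for n in sys.argv[2:]:
    p,d=arm.camera(n); cv2.imwrite(f"pics/{sys.argv[1]}_{n}.png",p[:,:,::-1]); w,c=cloud(p,d,arm.camera_info(n)); c=c.astype(int)
    x,y,z=w.T; R=np.array([[.994,-.106],[.106,.994]]); l=(w[:,:2]-[.5126,.0673])@R.T
    m=(c.max(1)-c.min(1)<25)&(c.min(1)>75)&(z>.004)&(z<.16)&(abs(l[:,0])<.045)&(l[:,1]<.06)&(l[:,1]>-.18)
    q=np.c_[l,z][m]*1000
    for lo in range(0,160,15):
        k=(q[:,2]>=lo)&(q[:,2]<lo+15)
        if k.sum()>8: print(n,lo,k.sum(),"x",np.percentile(q[k][:,0],[2,98]).round(),"y",np.percentile(q[k][:,1],[2,98]).round())
E
python3 look.py a scene side
```

```text
time_s: 2.9
eef_pos: [0.4968, -0.0566, 0.2155]
ee_rot: [0.755, 0.656, 0.0, 0.001]
ft_force: [-1.0, -3.0, -2.4]
width: 0.536
grip_force: 6.8
scene 15 37 x [-8. 26.] y [-48. -14.]
scene 30 149 x [-12.  26.] y [-82. -11.]
scene 45 303 x [-13.  25.] y [-117.  -17.]
scene 60 228 x [-17.  28.] y [-119.  -63.]
scene 75 61 x [-26.  26.] y [-147. -109.]
scene 150 14 x [36. 43.] y [-131. -120.]
side 30 100 x [-22.  21.] y [-65.  -9.]
side 45 237 x [-28.  23.] y [-115.  -17.]
side 60 196 x [-29.  23.] y [-132.  -60.]
side 75 88 x [-28.  23.] y [-145. -102.]
```

```bash
python3 -m inch '[[0.07,[0.006,0,-0.0085],0],[0.07,[0.006,0,-0.0085],0],[0.07,[0.0073,0,-0.0073],0],[0.07,[0.0073,0,-0.0073],0],[0.07,[0.0085,0,-0.006],0],[0.07,[0.0085,0,-0.006],0],[0.07,[0,0,0],0],[0.07,[0,0,0],0]]' 8
python3 look.py b scene side
```

```text
time_s: 3.67
eef_pos: [0.5029, -0.0131, 0.2589]
ee_rot: [0.755, 0.656, 0.0, 0.0]
ft_force: [-1.1, -2.8, 0.4]
width: 0.533
grip_force: 6.7
scene 15 33 x [-13.  27.] y [-20.   6.]
scene 30 124 x [-12.  26.] y [-27.   9.]
scene 45 134 x [-10.  25.] y [-44.  -5.]
scene 60 121 x [-9. 25.] y [-57. -18.]
scene 75 141 x [-11.  25.] y [-73. -33.]
scene 90 120 x [-19.  30.] y [-74. -47.]
scene 105 105 x [-12.  31.] y [-79. -61.]
scene 120 36 x [-15.  27.] y [-102.  -70.]
side 15 19 x [-19.  22.] y [-10.  10.]
side 30 98 x [-20.  21.] y [-16.  10.]
side 45 101 x [-21.  19.] y [-35.  -3.]
side 60 99 x [-21.  20.] y [-51. -16.]
side 75 107 x [-21.  18.] y [-63. -27.]
side 90 109 x [-28.  25.] y [-74. -47.]
side 105 114 x [-29.  27.] y [-91. -60.]
side 120 67 x [-18.  24.] y [-102.  -71.]
```

View pics/b_side.png

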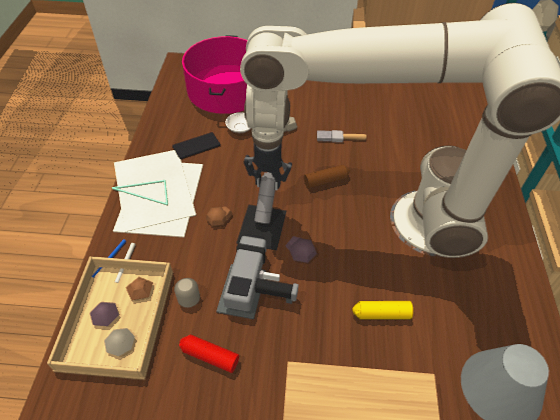

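The picture shows the core held tilted at about 48° at (265,200), with its foot on the mat. Continuing the arc.

```bash
python3 -m inch '[[0.07,[0.0095,0,-0.0044],0],[0.07,[0.0095,0,-0.0044],0],[0.07,[0.01,0,-0.0027],0],[0.07,[0.01,0,-0.0027],0],[0.07,[0.0104,0,-0.0009],0],[0.07,[0.0104,0,-0.0009],0],[0.07,[0,0,0],0],[0.07,[0,0,0],0]]' 8
python3 look.py c scene side
```

```text
time_s: 4.43
eef_pos: [0.5113, 0.0466, 0.2746]
ee_rot: [0.755, 0.656, 0.001, -0.0]
ft_force: [0.1, 0.2, 5.9]
width: 0.538
grip_force: 7.5
scene 0 26 x [ 5. 26.] y [-12.  21.]
scene 15 82 x [-4. 27.] y [-14.  20.]
scene 30 83 x [-2. 26.] y [-17.  16.]
scene 45 81 x [-5. 26.] y [-20.  12.]
scene 60 86 x [-4. 26.] y [-23.   9.]
scene 75 83 x [-4. 27.] y [-26.   4.]
scene 90 74 x [-9. 26.] y [-25.   1.]
scene 105 70 x [-8. 33.] y [-15.  -3.]
scene 120 66 x [-24.  32.] y [-16.  -8.]
scene 135 44 x [-23.  31.] y [-35.  -8.]
side 0 12 x [-19.  20.] y [ 7. 21.]
side 15 57 x [-18.  21.] y [ 6. 22.]
side 30 55 x [-17.  20.] y [ 2. 17.]
side 45 56 x [-19.  17.] y [-5. 15.]
side 60 63 x [-19.  19.] y [-5. 12.]
side 75 59 x [-19.  18.] y [-11.   6.]
side 90 62 x [-19.  20.] y [-14.   4.]
side 105 67 x [-27.  27.] y [-16.  -1.]
side 120 78 x [-27.  31.] y [-20.  -5.]
side 135 96 x [-24.  25.] y [-32.  -9.]
```

```bash
python3 -m inch '[[0.07,[0.006,0,0],0],[0.07,[0.006,0,0],0],[0.07,[0.006,0,0.0005],0],[0.07,[0.005,0,0.0005],0],[0.07,[0,0,0],0],[0.07,[0,0,0],0]]' 8
python3 look.py d scene side
```

```text
time_s: 5.03
eef_pos: [0.5143, 0.0688, 0.273]
ee_rot: [0.755, 0.656, -0.0, -0.0]
ft_force: [-0.7, 1.5, 1.2]
width: 0.537
grip_force: 8.6
scene 0 41 x [ 3. 26.] y [-12.  22.]
scene 15 68 x [ 2. 27.] y [-10.  22.]
scene 30 67 x [ 1. 27.] y [-13.  21.]
scene 45 76 x [-1. 26.] y [-13.  20.]
scene 60 78 x [ 1. 27.] y [-15.  18.]
scene 75 74 x [-2. 27.] y [-15.  17.]
scene 90 54 x [ 1. 32.] y [-10.  16.]
scene 105 50 x [-1. 33.] y [ 7. 15.]
scene 120 61 x [-7. 34.] y [ 7. 14.]
scene 135 37 x [-15.  30.] y [-13.  11.]
side 0 22 x [-18.  13.] y [11. 25.]
side 15 46 x [-17.  20.] y [11. 24.]
side 30 43 x [-18.  19.] y [ 7. 24.]
side 45 42 x [-17.  19.] y [ 9. 24.]
side 60 55 x [-18.  19.] y [ 5. 20.]
side 75 33 x [-15.  16.] y [ 9. 20.]
side 90 54 x [-16.  19.] y [ 6. 20.]
side 105 63 x [-27.  29.] y [ 7. 20.]
side 120 78 x [-27.  31.] y [-2. 16.]
side 135 85 x [-20.  20.] y [-11.  14.]
```

```bash
python3 -m inch '[[0.07,[0.003,0,0],0],[0.07,[0.003,0,0],0],[0.07,[0.001,0,0.0005],0],[0.07,[0,0,0],0],[0.07,[0,0,0],0]]' 8
python3 look.py e scene side
```

```text
time_s: 5.55
eef_pos: [0.5151, 0.0752, 0.2724]
ee_rot: [0.755, 0.655, -0.0, -0.0]
ft_force: [0.3, 0.0, -2.7]
width: 0.541
grip_force: 8.4
scene 0 48 x [ 4. 27.] y [-12.  23.]
scene 15 65 x [ 1. 27.] y [-11.  22.]
scene 30 67 x [ 4. 27.] y [-10.  22.]
scene 45 70 x [ 3. 27.] y [-12.  22.]
scene 60 74 x [ 2. 26.] y [-13.  22.]
scene 75 73 x [ 2. 26.] y [-12.  21.]
scene 90 45 x [-0. 33.] y [-5. 21.]
scene 105 51 x [ 1. 34.] y [13. 22.]
scene 120 57 x [-11.  34.] y [12. 20.]
scene 135 36 x [-24.  33.] y [-6. 20.]
side 0 26 x [-17.  17.] y [12. 25.]
side 15 33 x [-15.  19.] y [14. 25.]
side 30 33 x [-15.  19.] y [13. 25.]
side 45 46 x [-16.  19.] y [13. 24.]
side 60 41 x [-18.  18.] y [11. 26.]
side 75 37 x [-18.  17.] y [ 8. 24.]
side 90 47 x [-18.  29.] y [12. 23.]
side 105 56 x [-27.  30.] y [12. 24.]
side 120 73 x [-27.  29.] y [-0. 24.]
side 135 84 x [-25.  27.] y [-6. 23.]
```

```bash
python3 -m inch '[[0.07,[0,0,0.0008],0],[0.085,[0,0,0],0],[0.1,[0,0,0],0],[0.13,[0,0,0],0],[0.2,[0,0,0],0],[0.3,[0,0,0],0],[0.5,[0,0,0],0],[0.5,[0,0,0],0]]' 8
python3 look.py f scene side
```

```text
time_s: 6.32
eef_pos: [0.5153, 0.0752, 0.272]
ee_rot: [0.755, 0.655, 0.0, -0.0]
ft_force: [0.0, 0.2, -0.1]
width: 0.755
grip_force: 0.0
scene 0 46 x [ 3. 28.] y [-12.  23.]
scene 15 64 x [ 4. 27.] y [-11.  23.]
scene 30 65 x [ 5. 27.] y [-11.  23.]
scene 45 70 x [ 1. 27.] y [-9. 23.]
scene 60 67 x [ 3. 27.] y [-9. 23.]
scene 75 64 x [ 4. 27.] y [-5. 24.]
scene 90 47 x [ 4. 25.] y [ 9. 23.]
scene 105 63 x [-0. 44.] y [ 9. 23.]
scene 120 83 x [-11.  43.] y [10. 23.]
scene 135 56 x [-9. 42.] y [-14.  19.]
side 0 28 x [-18.  15.] y [ 8. 26.]
side 15 35 x [-16.  19.] y [11. 26.]
side 30 33 x [-15.  16.] y [14. 26.]
side 45 40 x [-16.  18.] y [13. 26.]
side 60 41 x [-17.  18.] y [13. 26.]
side 75 36 x [-17.  19.] y [11. 25.]
side 90 42 x [-17.  18.] y [14. 26.]
side 105 48 x [-35.  39.] y [14. 25.]
side 120 102 x [-36.  39.] y [ 0. 26.]
side 135 93 x [-34.  38.] y [-3. 24.]
```

```bash
python3 -m inch '[[0.5,[0,0,-0.015],0],[0.5,[0,0,-0.025],0],[0.5,[0,0,-0.03],0],[0.6,[0,0,-0.03],0],[0.6,[0,0,0],0],[0.6,[0,0,0],0]]' 20 && python3 -m inch '[[0.9,[0.03,-0.0121,0],0],[1,[0.03,-0.0121,0],0],[1,[0.03,-0.0121,0],0],[1,[0.03,-0.0121,0],0],[1,[0.03,-0.0121,0],0],[1,[0.03,-0.0121,0],0],[1,[0.03,-0.0121,0],0],[1,[0,0,0],-0.115],[1,[0,0,0],-0.115],[1,[0,0,0],-0.115]]' && python3 -m inch '[[1,[0,0,0],-0.115],[1,[0,0,0],-0.115],[1,[0,0,0],-0.115],[1,[0,0,0],-0.115],[1,[0,0,0],-0.115],[1,[0,0,0],-0.115],[1,[0,0,0],-0.115],[1,[0,0,0],-0.115],[1,[0,0,0],-0.115],[1,[0,0,0],-0.115]]' && python3 -m inch '[[1,[0,0,0],-0.114],[1,[0,0,0],0],[1,[0,0,0],0]]'
python3 look.py g scene side | awk '$2%45==0'
python3 - <<'E'
from rig import arm
from h import *
s=arm.sense(); print(s["eef_pos"],s["q"][5])
i=arm.camera_info("wrist"); p,d=arm.camera("wrist"); cv2.imwrite("pics/wr2.png",p[:,:,::-1])
np.savez("w2.npz",p=p,d=d,mtx=i["mtx"],T=i["T"])
E
```

```text
time_s: 6.92
eef_pos: [0.5156, 0.0753, 0.3738]
ee_rot: [0.755, 0.655, 0.001, 0.001]
ft_force: [-0.2, 0.7, -1.1]
width: 0.801
grip_force: 0.0
time_s: 7.75
eef_pos: [0.4605, 0.2958, 0.3703]
ee_rot: [0.629, 0.778, -0.001, -0.0]
ft_force: [1.0, 0.4, -0.0]
width: 1.003
grip_force: 0.0
time_s: 8.58
eef_pos: [0.4609, 0.295, 0.3705]
ee_rot: [0.105, 0.994, -0.001, -0.001]
ft_force: [-0.6, 0.7, 0.1]
width: 1.0
grip_force: 0.0
time_s: 8.83
eef_pos: [0.4609, 0.295, 0.3709]
ee_rot: [0.053, 0.999, -0.0, -0.001]
ft_force: [0.2, -0.2, -0.2]
width: 0.997
grip_force: 0.0
scene 0 43 x [ 4. 27.] y [-12.  24.]
scene 45 66 x [ 0. 27.] y [-10.  23.]
scene 90 81 x [ 0. 27.] y [-11.  23.]
scene 135 135 x [-7. 22.] y [-13.  19.]
side 0 16 x [-3. 18.] y [16. 27.]
[0.46090761 0.29501906 0.37135256] 0.6759152801400322
```

View pics/wr2.png

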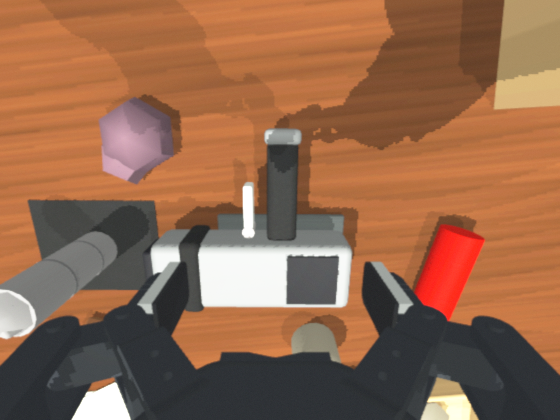

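The picture shows the core standing at the left, the trigger at (249,210), the grip at (283,190) and the body's side at row ~235. I'll measure these in the scanner frame.

```bash
python3 - <<'E'
from h import *
f=np.load("w2.npz"); p,d=f["p"],f["d"]; K,T=f["mtx"],f["T"]
v,u=np.mgrid[:420,:560]; c=np.stack([(u-K[0,2])/K[0,0]*d,(v-K[1,2])/K[1,1]*d,d],-1); w=c@T[:3,:3].T+T[:3,3]
R=np.array([[.994,-.106],[.106,.994]]); l=np.dstack([(w[...,:2]-[.5126,.0673])@R.T,w[...,2]])*1000
for r in (165,180,195,210,225): 
    row=l[r]; k=np.where((row[:,2]>40)&(u[0]>230)&(u[0]<310))[0]
    for g in np.split(k,np.where(np.diff(k)>2)[0]+1):
        if len(g): print(r,"px",g[0],g[-1],"x",row[g][:,0].mean().round(1),"y",row[g][:,1].min().round(1),row[g][:,1].max().round(1),"z",np.median(row[g][:,2]).round(1))
for cc in (220,320): 
    k=np.where(l[215:300,cc,2]>70)[0]; print("body side col",cc,"row",k[0]+215,l[k[0]+215,cc],l[k[-1]+215,cc])
m=(l[...,2]>70)&(l[...,2]<95)&(v>215)&(v<320)&(u>150)&(u<352); print("body",cv2.minAreaRect(l[m][:,:2].astype(np.float32)))
red=(p[...,0]>150)&(p[...,1]<50)&(d>0)&(l[...,2]>10); print("red minx,miny",l[red][:,0].min(),l[red][:,1].min())
m=(l[...,2]<-3)|(l[...,2]>3)
E
```

```text
165 px 262 262 x -148.7 y 221.7 221.7 z 340.1
165 px 266 297 x -109.7 y 212.7 242.5 z 60.9
180 px 266 296 x -95.5 y 212.6 241.6 z 61.1
195 px 243 252 x -79.5 y 189.9 197.9 z 56.3
195 px 258 258 x -148.7 y 221.7 221.7 z 340.1
195 px 267 296 x -83.0 y 213.5 242.1 z 61.0
210 px 243 252 x -64.3 y 189.1 197.8 z 57.0
210 px 267 295 x -65.7 y 213.4 241.2 z 61.0
225 px 244 254 x -47.5 y 189.9 198.8 z 55.9
225 px 267 295 x -50.0 y 213.2 241.7 z 60.8
body side col 220 row 217 [-148.72922024  221.65331259  340.08123573] [ 23.59454771 165.41153497  77.45805439]
body side col 320 row 245 [-32.86865048 265.43944138  71.06015223] [ 21.38540777 266.32085556  80.90907235]
body ((0.008998870849609375, 195.9215850830078), (201.28427124023438, 76.21417999267578), 89.47734069824219)
red minx,miny -87.85519910783398 274.05389911491943
```

```bash
python3 -m inch '[[1,[-0.0006,0.001,0.025],0],[1,[0,0,0.03],0],[1,[0,0,0.03],0],[1,[0,0,0.03],0],[1,[0,0,0.03],0],[1,[0,0,0.018],0],[1,[0,0,0.01],0],[1,[0,0,0],0],[1,[0,0,0],0]]' 20
```

```text
time_s: 9.73
eef_pos: [0.4618, 0.2961, 0.1995]
ee_rot: [0.052, 0.999, 0.0, 0.0]
ft_force: [-0.7, 0.1, 0.6]
width: 0.999
grip_force: 0.0
```

```bash
python3 -m inch '[[0.7,[0,0,0],0],[0.5,[0,0,0],0],[0.35,[0,0,0],0],[0.25,[0,0,0],0],[0.18,[0,0,0],0],[0.12,[0,0,0],0],[0.09,[0,0,0],0],[0.07,[0,0,0],0],[0.07,[0,0,0],0],[0.07,[0,0,0],0]]' 20
python3 - <<'E'
from rig import arm
from h import *
i=arm.camera_info("wrist"); p,d=arm.camera("wrist"); cv2.imwrite("pics/wr3.png",p[:,:,::-1])
E
```

```text
time_s: 10.57
eef_pos: [0.4617, 0.2942, 0.2007]
ee_rot: [0.053, 0.999, -0.002, 0.001]
ft_force: [-5.4, -17.9, 13.5]
width: 0.536
grip_force: 12.8
```

View pics/wr3.png

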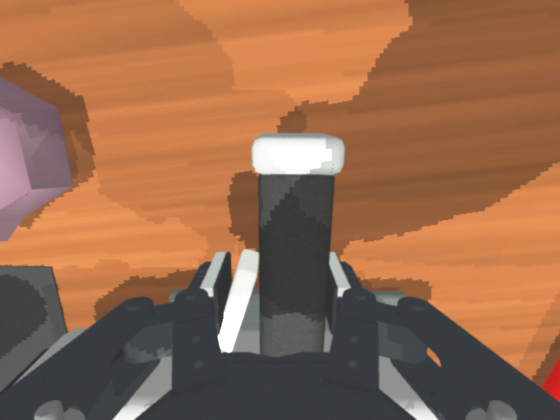

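The trigger at (238,300) is swung in against the grip. The 18 N reaction, well over the 7.5 N spring, indicates it is home. I'll squeeze slightly more, hold, then release.

```bash
python3 -m inch '[[0.05,[0,0,0],0],[0.04,[0,0,0],0],[0.04,[0,0,0],0],[0.04,[0,0,0],0]]' 20; python3 -m inch '[[0.1,[0,0,0],0],[0.2,[0,0,0],0],[0.4,[0,0,0],0],[0.7,[0,0,0],0],[1,[0,0,0],0],[1,[0,0,0],0],[1,[0,0,0],0],[1,[0,0,0],0]]'
python3 -m inch '[[1,[0,0,-0.02],0],[1,[0,0,-0.03],0],[1,[0,0,-0.03],0],[1,[0,0,-0.03],0],[1,[0,0,-0.03],0],[1,[0,0,-0.03],0],[1,[0,0,0],0],[1,[0,0,0],0],[1,[0,0,0],0]]'
python3 - <<'E'
from rig import arm
from h import *
i=arm.camera_info("wrist"); p,d=arm.camera("wrist"); cv2.imwrite("pics/wr4.png",p[:,:,::-1])
E
python3 look.py h scene side| awk '$2%45==0'
```

```text
time_s: 10.95
eef_pos: [0.4617, 0.2942, 0.2008]
ee_rot: [0.053, 0.999, -0.002, 0.001]
ft_force: [-4.5, -17.2, 12.7]
width: 0.537
grip_force: 18.2
time_s: 11.62
eef_pos: [0.4617, 0.2962, 0.1993]
ee_rot: [0.051, 0.999, 0.0, 0.0]
ft_force: [0.2, 0.4, 1.1]
width: 1.0
grip_force: 0.0
time_s: 12.37
eef_pos: [0.4616, 0.296, 0.3685]
ee_rot: [0.051, 0.999, -0.0, -0.0]
ft_force: [0.5, -0.3, -0.8]
width: 0.998
grip_force: 0.0
scene 0 47 x [ 3. 27.] y [-12.  23.]
scene 45 65 x [ 1. 27.] y [-9. 23.]
scene 90 83 x [-1. 27.] y [-12.  23.]
scene 135 133 x [-7. 22.] y [-14.  18.]
side 0 13 x [-1. 19.] y [16. 24.]
```

View pics/wr4.png

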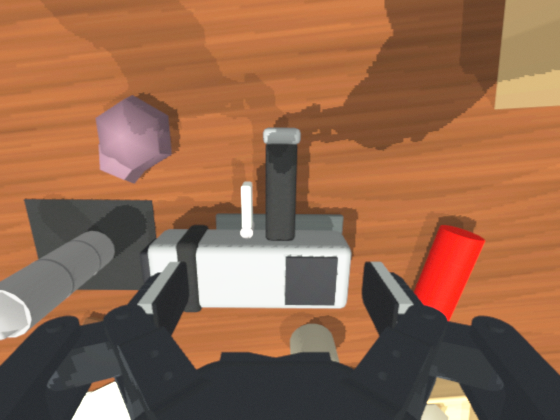

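The trigger is back straight at (248,210), the core is still standing at (60,275), and the other things are unmoved. Handing in.

```bash
python3 -c "
from rig import arm
print(arm.close_job())"
```

```text
the job is handed in; nothing more can be done
None
```

The job is handed in, though no verdict came back: the core stands upright on the mat, the trigger was squeezed against its stop and sprang back, and nothing else in view had moved.

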